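# Check a travel clock's hallmark under the loupe

## Task

Take the slim travel clock off the sloping blue rest, stand it upright on its foot edge in the middle of the round white pad of the inspection stand (hallmark on top, the whole foot on the pad) and let go of it without dropping it. Then pick up the hand loupe by its handle and hold it level and still over the brass hallmark on the clock's top edge, lens centred above the hallmark and at the height of the red pointer; the loupe must not touch the clock or the stand. Finish while still holding the loupe there; leave the pointer, and the other things on the bench, alone.

Things in the scene. Friction and masses are not known exactly. Their poses are not given: they have to be found in the camera images.
- clock: Slim steel travel clock, 60 mm wide (y), 72 mm tall (z), 20 mm thick (x), 0.14 to 0.26 kg, round white dial on its -x face. Origin: centre of its foot edge (60 x 20 mm); z points from foot to hallmark edge. At the start it lies on its back on the sloping rest, foot against the lip, dial up and facing the robot, z 45 degrees off vertical.
- hallmark (a point): Brass hallmark plate (20 x 12 mm, flat) at the centre of the clock's top thin edge, 72 mm from the foot along the clock's z.
- rest: Fixed sloping display rest, blue cloth face 100 mm up the slope, 130 mm wide, dark wood base. Origin: centre of its underside; its low side faces its -x, roughly at the robot. The face rises at 45 degrees towards +x from 20 to about 86 mm height; the lip on the low edge stands 8 mm proud. At least 15 mm of face is free on either side of the clock, then open air.
- stand: Fixed inspection stand: grey base 150 x 150 x 12 mm, in its middle a white pad of 100 mm diameter, 2 mm thick; a steel post of 10 mm diameter, top 190 mm above the bench, at its x = +66, y = -58 mm. Origin: centre of the underside. x points roughly away from the robot.
- pad (a point): Centre of the white pad's top face, 14 mm above the bench; z up.
- focus_mark (a point): Tip of the red pointer, a level finger 24 x 7 x 4 mm on a collar on the stand's post, pointing to the pad's middle. Its height is the focal height for the lens's mid-plane; it differs each time, 120 to 165 mm above the bench. The tip stands about 56 mm sideways from the pad's centre. Stiff to slide (8 N); not to be moved.
- loupe: Hand loupe, 0.09 kg, lying flat on the bench: black handle 95 mm long (x from -51 to +44 mm), 14 mm wide and tall, and a round steel-rimmed lens at the +x end, rim 56 mm across, 10 mm tall. Origin: underside of the handle near its middle; centre of mass about 15 mm from it towards the lens; z is the lens axis, up when level.
- lens (a point): Centre of the loupe's lens, 80 mm from the loupe's origin along its x and 7 mm up along its z.
- screwdriver: Bystander: yellow screwdriver, 130 mm long, lying on the bench between robot and stand.
- tub: Bystander: blue round tub, 60 mm diameter, 40 mm tall, at the back.
- jar: Bystander: amber jar, 48 mm diameter, 62 mm tall, at the back.
- tin: Bystander: flat aluminium tin, 64 mm diameter, 22 mm tall, at the back.
- watch: Bystander: round steel watch head with black dial, 40 mm diameter, 11 mm tall, behind the loupe.
There are look-alikes about, which are no part of the job. Leave any orange look-alike of the loupe alone.

How it is judged:
On the way, in this order (a step that is already met when the one before it is completed fails the run):
1. the clock stands upright on its foot on the white pad, let go and at rest (angle between clock's own z axis and vertical below 0.12 rad and horizontal distance between clock and pad below 0.02 m and z of clock in the frame of pad below 0.006 m and linear speed of clock below 0.02 m/s and contact force between the fingers and clock below 0.05 N), for 0.3 s.
2. the loupe is lifted in the gripper (height (world z) of lens above 0.06 m and contact force between the fingers and loupe above 1 N), for 0.2 s.
At the end, for the whole second after the job is handed in: Clock on its foot on the pad (tilt < 7 deg, within 20 mm of centre), not touched; fingers hold the loupe still, level within 7 deg, lens within 10 mm sideways of the hallmark and 7 mm of the pointer's height, touching neither clock nor stand; pointer not moved 5 mm (all of step 1 and horizontal distance between lens and hallmark below 0.01 m and z of lens in the frame of focus_mark between -0.007 and 0.007 m and angle between loupe's own z axis and vertical below 0.12 rad and linear speed of loupe below 0.02 m/s and angular speed of loupe below 0.15 rad/s and contact force between the fingers and loupe above 1 N and contact force between loupe and clock below 0.05 N and contact force between loupe and stand below 0.05 N and distance of focus_mark from where it was at the start of the episode below 0.005 m); the arm keeps its last pose, push and grip.
It fails at once if the clock is dropped or knocked over (linear speed of clock above 0.4 m/s and contact force between the fingers and clock below 0.05 N).
It fails at once if the loupe knocks against the clock (contact force between loupe and clock above 2 N).
It fails at once if a bystander is disturbed (moved more than 20 mm) (distance of any of screwdriver, tub, jar, tin, watch from where it was at the start of the episode above 0.02 m).
It also fails if it takes over 64 s, if anything falls off the work surface, if the arm or the gripper's body presses on something with over 40 N, if the wrist force passes 120 N, or if a joint passes its speed limit or range.

## Robot

A 7-joint arm with a two-finger parallel gripper is mounted at the origin on the work surface. World frame = base frame: x ahead of the robot, y to its left, z up, the work surface at z = 0. Lengths are in m, angles in rad, forces in N, time in s.
With the tool pointing down it reaches from about 0.425 to 0.8 m from the base axis. Payload 8.3 kg.
Tool frame: the origin (TCP) lies at the very end of the fingers, on their centre line; the grasp point (between the pads) lies 19 mm behind it; z points along the fingers, y is the direction in which the jaws open and shut (so a half turn about z gives the same grasp; the last joint's range is limited). The gripper opens to 85 mm and grips with 20 to 120 N. Pads are 22 mm wide; open, the fingers measure 114 mm over their backs; the gripper's body (76 mm by 85 mm) begins 54 mm behind the grasp point. The pads swing forward as they close: fully open they stand 13 mm farther back than shut.
Start: joints at [-1.341, 0.383, 0.016, 1.37, -0.006, 1.388, -0.046], TCP at [0.18, 0.598, 0.231] pointing down, gripper open.
Joint ranges: [-2.95, 2.95], [-0.25, 2.06], [-1.52, 1.56], [0.18, 2.33], [-1.44, 4.58], [0.02, 2.06], [-3.01, 3.01]. Speed limits (rad/s): [2.39, 2.39, 3.01, 3.01, 3.14, 3.14, 3.14].

## Interface

Orientations are given as [roll, pitch, yaw] about the fixed x, y, z axes, in that order (R = Rz(yaw) Ry(pitch) Rx(roll)).
In Python, from cell import env, ungrasp, grab, solver, optics gives the robot as it stands. Calls block until the motion is done:
- env.move_ptp(position, orientation): joint-space move of the TCP to a pose.
- env.move_linear(position, velocity=0.15, rotation=None): straight line of the TCP; rotation=None keeps the orientation; velocity is the mean speed in m/s.
- env.move_joints(angles): joint-space move.
- ungrasp() and grab(): open the fingers fully, or close them until they stop; the grip force is fixed at half the most.
- env.dwell(seconds).
- solver.ik(position, orientation): joint angles nearest the present ones, or None.
- env.observe(): the state.
- optics.capture(name): name is "scene" or "top" or "wrist"; returns the picture (400x640x3 uint8, blue, green, red); there is no depth.
- optics.camera_model(name): a dict with "mtx" (3x3 intrinsics, pixels), "dist" ([k1, k2, p1, p2, k3] as OpenCV has them; the pictures are not rectified), "origin" and "attitude" of the camera in the world. Camera axes: x right, y up, looking along -z (the intrinsics and any distortion apply to the point x, -y, -z); pixel columns grow to the right and rows downward; lengths in m; the calibration is good to about 2 mm. A picture is of the moment at which its call begins: read the wrist's pose just before it. camera_model takes no time and is no camera call; for the wrist camera it gives the pose at the moment of the call.
A pose or a line that the arm cannot do raises env.PlanningError and nothing moves.
- env.job_done(): hands the job in, once; it reports no verdict.
Trained networks look in the newest picture that a camera, given by its name, has taken for a name from the list of things; names that differ only in an ending like _2 or _b are one class to them, and where a whole thing is asked for, a point or a joint stands for the part that bears it (a point fixed in the world has none). Each returns a list of dicts, best first, with "p" (0 to 1); they miss things now and then, are a little off and sometimes report something else, mostly with a low value. They report only what shows in the picture. A call takes as long as a camera call. They do not tell look-alikes from the thing itself.
- optics.outline_of(camera, query): "pixels" (400x640 bool, what is visible of it) and "point" ([column, row] in pixels, amid what is visible of it).
The state is a dict: "time": time; "joint_positions": joint angles; "qvel": joint speeds; "joint_torque": joint torques, N m; "position": TCP position; "ee_rot": TCP orientation; "wrist_force": force on the tool from outside, world axes, zero at the start; "torque": the same for the moment, N m; "opening": opening from 0.0 (shut) to 1.0 (fully open).
Only numpy, scipy, OpenCV 4.12 (cv2) and the standard library are available. Lean on these libraries where they do the work, as an engineer would, in place of code of your own. Each camera call takes 0.05 s, during which the arm holds its last target. There are 200 camera calls.

## Working session

There is one attempt and no reset: what is moved stays moved. The work goes in short steps, each a Python script; the robot and the scene stay as the last script left them, time stands still between calls to the robot, and variables do not carry over. Pictures are saved under pics/ and viewed, about 8 in all and at most 12, crops included, and the job is handed in when it is done.

```bash
ls; mkdir -p pics; cat > h.py <<'E'
import numpy as np, cv2
from cell import env, ungrasp, grab, solver, optics
from scipy.spatial.transform import Rotation as Ro
def att(m):
    a=np.array(m["attitude"],float)
    return a if a.shape==(3,3) else (Ro.from_euler('xyz',a).as_matrix() if a.size==3 else None)
def ray(m,px):
    p=cv2.undistortPoints(np.array(px,float).reshape(-1,1,2),np.array(m["mtx"]),np.array(m["dist"])).reshape(-1,2)
    d=np.c_[p[:,0],-p[:,1],-np.ones(len(p))]@att(m).T
    return np.array(m["origin"]),d/np.linalg.norm(d,axis=1)[:,None]
def atz(m,px,z):
    o,d=ray(m,px); return o+d*((z-o[2])/d[:,2])[:,None]
def tri(ms,pxs):
    A=0;b=0;L=[]
    for m,p in zip(ms,pxs):
        o,d=ray(m,p);P=np.eye(3)-np.outer(d[0],d[0]);A=A+P;b=b+P@o;L.append((P,o))
    x=np.linalg.solve(A,b);return x,[float(np.linalg.norm(P@(x-o))) for P,o in L]
def proj(m,X):
    R=att(m);c=(np.atleast_2d(X)-m["origin"])@R*[1,-1,-1]
    return cv2.projectPoints(c,np.zeros(3),np.zeros(3),np.array(m["mtx"]),np.array(m["dist"]))[0].reshape(-1,2)
E
python3 - <<'E'
from h import *
for n in("scene","top","wrist"):
    im=optics.capture(n);cv2.imwrite(f"pics/{n}0.png",im);m=optics.camera_model(n)
    print(n,m["origin"],m["attitude"],np.round(m["mtx"],1).tolist(),m["dist"])
    if n=="wrist": continue
    for q in("clock","hallmark","rest","stand","pad","focus_mark","loupe","lens"):
        for r in optics.outline_of(n,q)[:3]:
            M=r["pixels"];ys,xs=np.nonzero(M)
            print(q,round(r["p"],2),np.round(r["point"],1),M.sum(),(xs.min(),xs.max(),ys.min(),ys.max()) if M.any() else'')
print(env.observe())
E
```

```text
pics
scene [1.25991322 0.20963131 0.87220219] [ 0.7765303  -0.00415288  1.89226727] [[447.8, 0.0, 322.3], [0.0, 447.8, 196.4], [0.0, 0.0, 1.0]] [-0.07160483  0.          0.          0.          0.        ]
clock 0.7 [446.1 239.5] 335 (np.int64(428), np.int64(462), np.int64(231), np.int64(243))
hallmark 0.63 [442.8 238.4] 419 (np.int64(427), np.int64(463), np.int64(230), np.int64(244))
rest 0.86 [445.6 253.3] 1962 (np.int64(411), np.int64(482), np.int64(235), np.int64(276))
rest 0.17 [444.4 240.5] 429 (np.int64(427), np.int64(463), np.int64(229), np.int64(244))
stand 0.6 [314.5 236.7] 3319 (np.int64(271), np.int64(355), np.int64(191), np.int64(268))
pad 0.62 [313.1 233.2] 3091 (np.int64(273), np.int64(355), np.int64(191), np.int64(266))
focus_mark 0.53 [282.5 207. ] 142 (np.int64(272), np.int64(292), np.int64(204), np.int64(215))
loupe 0.98 [233.8 202.8] 577 (np.int64(213), np.int64(265), np.int64(181), np.int64(215))
loupe 0.74 [314.4 236. ] 3325 (np.int64(272), np.int64(354), np.int64(191), np.int64(268))
loupe 0.58 [262.7 155.8] 388 (np.int64(244), np.int64(293), np.int64(145), np.
[... 1765 characters left out ...]
   0.        ]
{'time': 0.95, 'joint_positions': array([-1.34088408,  0.38338182,  0.01641356,  1.37008565, -0.00627099,
        1.38818057, -0.04648665]), 'qvel': array([ 0.00155795,  0.00035148,  0.00027497,  0.00044744, -0.00067534,
       -0.00088431,  0.00174469]), 'joint_torque': array([-6.87624324e-04, -6.27336359e+01,  8.42227377e-01, -3.72082436e+01,
        1.63547415e-02,  2.84503098e-03,  9.40503099e-06]), 'position': array([0.18037466, 0.59840285, 0.23129733]), 'ee_rot': array([-3.14158622e+00, -2.70367300e-05,  2.84883268e+00]), 'wrist_force': array([-0.31989498,  0.48621647, -0.19868592]), 'torque': array([-0.01872071,  0.00629219,  0.01764478]), 'opening': 0.9997150493998963}
```

```bash
python3 - <<'E'
import cv2,numpy as np
t=cv2.imread("pics/top0.png")[130:340,120:480];s=cv2.imread("pics/scene0.png")[130:290,200:500]
t=cv2.resize(t,(800,467),interpolation=cv2.INTER_CUBIC);s=cv2.resize(s,(800,427),interpolation=cv2.INTER_CUBIC)
cv2.imwrite("pics/a.png",t);cv2.imwrite("pics/b.png",s)
E
```

```text
(no output)
```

View pics/a.png

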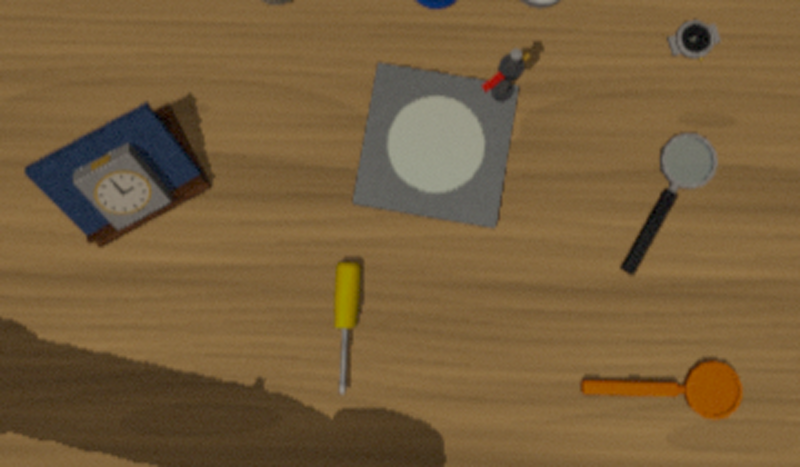

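View pics/b.png

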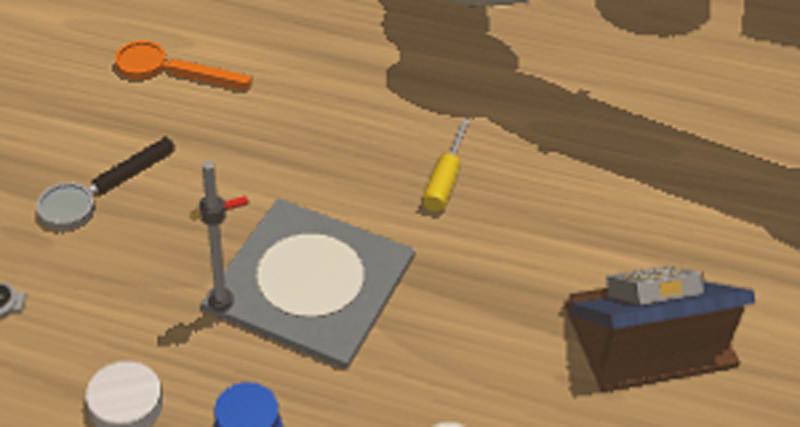

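Top view (a.png, ×2.22, offset 120,130): clock at about (122,190), pad (436,144), red pointer tip (486,88). The black and steel loupe has its handle at (650,230) and lens at (688,160). There is also an orange look-alike at (660,388). The loupe meant is the black-handled, steel-rimmed one, which shows in the scene view at (100,185), so the orange one stays untouched.

```bash
python3 - <<'E'
from h import *
mt,ms=optics.camera_model("top"),optics.camera_model("scene")
T=cv2.imread("pics/top0.png").astype(int);S=cv2.imread("pics/scene0.png").astype(int)
def win(M,c0,c1,r0,r1):
    W=np.zeros_like(M);W[r0:r1,c0:c1]=1;return M&W
def big(M):
    n,l,st,c=cv2.connectedComponentsWithStats(M.astype(np.uint8));k=1+np.argmax(st[1:,4]);return (l==k),c[k],st[k]
def red(I): return (I[...,2]>130)&(I[...,1]<60)&(I[...,0]<60)
# pad
P={}
for n,I,m,w in(("top",T,mt,(285,350,160,230)),("scene",S,ms,(285,345,205,260))):
    M,c,st=big(win((I.min(2)>140),*w)); 
    pts=np.argwhere(M)[:,::-1]; h=cv2.convexHull(pts.astype(np.int32))
    e=cv2.fitEllipse(h); P[n]=e[0]; w_=atz(m,h[:,0,:],.014); print("pad",n,e[0],st,atz(m,[e[0]],.014), np.ptp(w_,0))
    M=red(I);M,c,st=big(win(M,270,360,140,230)); ys,xs=np.nonzero(M);print("red",n,c,st)
    P["r"+n]=c; pts=np.c_[xs,ys]; P["pts"+n]=pts
print("pad tri",tri((mt,ms),(P["top"],P["scene"])))
print("red tri",tri((mt,ms),(P["rtop"],P["rscene"])))
# pointer tips: extreme toward pad
tips=[]
for n in("top","scene"):
    p=P["pts"+n];d=p@(np.array(P[n])-P["r"+n]);print("ext",n,p[np.argsort(d)[-3:]].tolist()); tips.append(p[np.argsort(d)[-3:]].mean(0))
    ax=np.linalg.svd(p-p.mean(0))[2][0]; 
print("tip",tri((mt,ms),tips))
# stand corners, loupe
c=np.array([[377,63],[519,84],[497,226],[353,203]])/2.2222+[120,130];print("stand corners",atz(mt,c,.012))
M,c,st=big(win(T.max(2)<55,395,440,210,260));ys,xs=np.nonzero(M);w=atz(mt,np.c_[xs,ys],.014)
r=cv2.minAreaRect((w[:,:2]*1000).astype(np.float32));print("handle",r,atz(mt,[c],.014))
print("lens",atz(mt,np.array([[688,160]])/2.2222+[120,130],.01),atz(ms,np.array([[65,207]])/2.667+[200,130],.01))
f=lambda x,y:np.array([x,y])/2.2222+[120,130]; g=lambda x,y:np.array([x,y])/2.6667+[200,130]
print("hallmark",tri((mt,ms),(f(100,160),g(671,288))))
print("dial",tri((mt,ms),(f(122,192),g(655,274))))
print(att(optics.camera_model("wrist")), Ro.from_euler('xyz',env.observe()["ee_rot"]).as_matrix())
print("watch",atz(mt,[f(695,38)],.01),"screw",atz(mt,[f(345,390),f(348,265)],.01))
E
```

```text
Traceback (most recent call last):
cv2.error: OpenCV(4.12.0) /io/opencv/modules/imgproc/src/shapedescr.cpp:361: error: (-201:Incorrect size of input array) There should be at least 5 points to fit the ellipse in function 'fitEllipseNoDirect'
```

```bash
cat > m.py <<'E'
from h import *
mt,ms=optics.camera_model("top"),optics.camera_model("scene")
T=cv2.imread("pics/top0.png").astype(int);S=cv2.imread("pics/scene0.png").astype(int)
print(T[195,316],S[233,316],T[168,340],T[206,174], S[206,288],T[240,410])
def win(M,c0,c1,r0,r1):
    W=np.zeros_like(M);W[r0:r1,c0:c1]=1;return M&W
def big(M):
    n,l,st,c=cv2.connectedComponentsWithStats(M.astype(np.uint8));k=1+np.argmax(st[1:,4]);return (l==k),c[k],st[k]
def red(I): return (I[...,2]>90)&(I[...,1]<.4*I[...,2])&(I[...,0]<.4*I[...,2])
P={}
for n,I,m,w in(("top",T,mt,(285,350,160,230)),("scene",S,ms,(285,345,205,260))):
    ref=I[195,316] if n=="top" else I[233,316]
    M,c,st=big(win((I.min(2)>.82*ref.min()),*w)); 
    pts=np.argwhere(M)[:,::-1]; h=cv2.convexHull(pts.astype(np.int32))
    e=cv2.fitEllipse(h); P[n]=e[0]; w_=atz(m,h[:,0,:],.014); print("pad",n,e[0],st,atz(m,[e[0]],.014), np.ptp(w_,0))
    M=red(I);M,c,st=big(win(M,270,360,140,230)); ys,xs=np.nonzero(M);print("red",n,c,st)
    P["r"+n]=c; pts=np.c_[xs,ys]; P["pts"+n]=pts
print("pad tri",tri((mt,ms),(P["top"],P["scene"])))
print("red tri",tri((mt,ms),(P["rtop"],P["rscene"])))
tips=[]
for n in("top","scene"):
    p=P["pts"+n];d=p@(np.array(P[n])-P["r"+n]);print("ext",n,p[np.argsort(d)[-3:]].tolist()); tips.append(p[np.argsort(d)[-3:]].mean(0))
print("tip",tri((mt,ms),tips))
c=np.array([[377,63],[519,84],[497,226],[353,203]])/2.2222+[120,130];print("stand corners",atz(mt,c,.012))
M,c,st=big(win(T.max(2)<55,395,440,210,260));ys,xs=np.nonzero(M);w=atz(mt,np.c_[xs,ys],.014)
r=cv2.minAreaRect((w[:,:2]*1000).astype(np.float32));print("handle",r,atz(mt,[c],.014))
print("lens",atz(mt,np.array([[688,160]])/2.2222+[120,130],.01),atz(ms,np.array([[65,207]])/2.667+[200,130],.01))
f=lambda x,y:np.array([x,y])/2.2222+[120,130]; g=lambda x,y:np.array([x,y])/2.6667+[200,130]
print("hallmark",tri((mt,ms),(f(100,160),g(671,288))))
print("dial",tri((mt,ms),(f(122,192),g(655,274))))
print(att(optics.camera_model("wrist")), Ro.from_euler('xyz',env.observe()["ee_rot"]).as_matrix())
print("watch",atz(mt,[f(695,38)],.01),"screw",atz(mt,[f(345,390),f(348,265)],.01))
E
python3 m.py
```

```text
[137 156 154] [185 208 219] [  0  15 151] [ 75  97 110] [ 36  50 197] [27 31 28]
pad top (315.7484436035156, 194.5213165283203) [ 294  173   44   44 1496] [[ 0.58243714 -0.02845558  0.014     ]] [0.09916899 0.09859285 0.        ]
red top [341.45 166.3 ] [337 162  10   9  40]
pad scene (315.84722900390625, 232.3861846923828) [296 218  40  30 956] [[ 0.58311125 -0.02884121  0.014     ]] [9.84529866e-02 9.87357399e-02 2.22044605e-16]
red scene [287.85 205.5 ] [284 204   9   4  20]
pad tri (array([ 0.58258693, -0.02872044,  0.01344393]), [0.00028827306440300964, 0.00028827306440304965])
red tri (array([ 0.62619406, -0.0796718 ,  0.13760681]), [0.00029227825352184873, 0.00029227825352180726])
ext top [[339, 170], [337, 169], [338, 170]]
ext scene [[290, 206], [291, 205], [292, 205]]
tip (array([ 0.62020157, -0.0738372 ,  0.1340509 ]), [0.0009649537451805134, 0.0009649537451805124])
stand corners [[ 0.66533934  0.0341112   0.012     ]
 [ 0.64667434 -0.11394461  0.012     ]
 [ 0.4994665  -0.09382336  0.012     ]
 [ 0.51921965  0.05397013  0.012     ]]
handle ((499.211181640625, -246.89718627929688), (13.613455772399902, 92.41043853759766), 60.9171142578125) [[ 0.49903845 -0.24673645  0.014     ]]
lens [[ 0.57198623 -0.2889545   0.01      ]] [[ 0.57707604 -0.28642183  0.01      ]]
hallmark (array([0.55172263, 0.28917231, 0.07878236]), [0.0007747209419419836, 0.0007747209419420546])
dial (array([0.52243958, 0.2749242 , 0.05867696]), [0.0014002587247947844, 0.0014002587247948309])
[[ 2.88684830e-01 -9.07975769e-01 -3.03712152e-01]
 [ 9.57424029e-01  2.73593974e-01  9.21171361e-02]
 [-5.46312854e-04 -3.17374132e-01  9.48300249e-01]] [[-9.57451006e-01  2.88595861e-01 -2.77422110e-05]
 [ 2.88595861e-01  9.57451006e-01  1.64563034e-06]
 [ 2.70367300e-05 -6.43067684e-06 -1.00000000e+00]]
watch [[ 0.6999849 -0.2968063  0.01     ]] screw [[0.33160565 0.05561041 0.01      ]
 [0.45608548 0.05706734 0.01      ]]
```

```bash
cat >> h.py <<'E'
PAD=np.array([.5825,-.0287,.0138])
def cR(psi,tilt): # clock frame: heading psi, z tilted from vertical toward heading
    return (Ro.from_euler('z',psi)*Ro.from_euler('y',tilt)).as_matrix()
def toolR(th,flip): # tool in clock frame: z=-cz cos+cx sin, y=+-cy
    z=np.array([np.sin(th),0,-np.cos(th)]);y=np.array([0,-1.0 if flip else 1.0,0]);return np.c_[np.cross(y,z),y,z]
def tcp(Rc,pc,th,flip,g):
    """TCP pose so that the grasp point is at clock-frame g"""
    R=Rc@toolR(th,flip);return pc+Rc@np.asarray(g)+.019*R[:,2],Ro.from_matrix(R).as_euler('xyz')
E
python3 - <<'E'
from h import *
psi=np.radians(26);Rc=cR(psi,np.pi/4);hm=np.array([.5517,.2892,.0785]);pc=hm-Rc[:,2]*.072
print("foot",pc)
for flip in(0,1):
  for thd in(0,10,20,30,45,60):
    th=np.radians(thd);ng=max(.012,.017*np.sin(th)+.011*np.cos(th)+.002);g=[.010-ng,0,.050]
    qs=[]
    for b in(0,.06,.12):
        p,o=tcp(Rc,pc,th,flip,g);p=p-b*(Rc@toolR(th,flip))[:,2];q=solver.ik(p,o);qs.append(q is not None)
    row=[]
    for h in range(-120,61,15):
        R2=cR(np.radians(h),0)
        a=[solver.ik(*tcp(R2,PAD+[0,0,dz],th,flip,g)) is not None for dz in(0.002,.1)]
        row.append(''.join('01'[int(x)] for x in a))
    print(flip,thd,round(ng,4),qs,row)
E
```

```text
foot [0.50594088 0.26688178 0.02758831]
0 0 0.013 [True, False, False] ['11', '11', '11', '11', '11', '11', '11', '11', '11', '11', '11', '11', '11']
0 10 0.0158 [True, True, False] ['11', '11', '11', '11', '11', '11', '11', '11', '11', '11', '11', '11', '11']
0 20 0.0182 [True, True, True] ['11', '11', '11', '11', '11', '11', '11', '11', '11', '11', '11', '11', '11']
0 30 0.02 [True, True, True] ['11', '11', '11', '11', '11', '11', '11', '11', '11', '11', '11', '11', '11']
0 45 0.0218 [True, True, True] ['11', '11', '11', '11', '11', '11', '11', '01', '01', '01', '11', '11', '11']
0 60 0.0222 [True, True, True] ['11', '11', '11', '11', '11', '11', '00', '00', '00', '00', '11', '11', '11']
1 0 0.013 [True, False, False] ['11', '11', '11', '11', '11', '11', '11', '11', '11', '11', '11', '11', '11']
1 10 0.0158 [True, True, False] ['11', '11', '11', '11', '11', '11', '11', '11', '11', '11', '11', '11', '11']
1 20 0.0182 [True, True, True] ['11', '11', '11', '11', '11', '11', '11', '11', '11', '11', '11', '11', '11']
1 30 0.02 [True, True, True] ['11', '11', '11', '11', '11', '11', '11', '11', '11', '11', '11', '11', '11']
1 45 0.0218 [True, True, True] ['11', '11', '11', '11', '11', '11', '11', '00', '01', '01', '11', '11', '11']
1 60 0.0222 [True, True, True] ['11', '11', '11', '11', '11', '11', '00', '00', '00', '00', '11', '11', '11']
```

```bash
cat >> h.py <<'E'
PSI=np.radians(26);HM=np.array([.5517,.2892,.0785]);TH=np.radians(25);G=[.010-.019,0,.048]
def toolz(o): return Ro.from_euler('xyz',o).as_matrix()[:,2]
E
python3 - <<'E'
from h import *
Rc=cR(PSI,np.pi/4);pc=HM-Rc[:,2]*.072
p,o=tcp(Rc,pc,TH,0,G)
up=p-.10*toolz(o)
print(up,o,solver.ik(up,o))
w=up+[-.02,.05,.08]
try: env.move_ptp(w,o)
except env.PlanningError as e: print("w",e)
env.move_ptp(up,o)
m=optics.camera_model("wrist");I=optics.capture("wrist");cv2.imwrite("pics/w1.png",I)
import pickle;pickle.dump(m,open("w1.pkl","wb"))
s=env.observe();print(s["time"],s["position"],s["joint_positions"])
for q in("clock","hallmark"):
    for r in optics.outline_of("wrist",q)[:2]:print(q,r["p"],r["point"])
K=pc+np.array([[-.01,y,z] for y,z in((-.03,0),(.03,0),(.03,.072),(-.03,.072))]+[[.01,.03,.072],[.01,-.03,.072],[0,0,.072]])@Rc.T
u=proj(m,K);print(u.round(1))
J=cv2.resize(I,None,fx=1.25,fy=1.25)
for a in u:cv2.drawMarker(J,tuple(int(v*1.25) for v in a),(0,255,0),0,8)
cv2.imwrite("pics/w1m.png",J)
E
```

```text
[0.55562693 0.29111529 0.1440085 ] [ 3.14159265 -0.34906585 -2.68780705] [-0.60618488  0.726848    0.15731617  1.09668945 -0.11035069  1.67464291
  1.5627845 ]
3.1 [0.55513765 0.29288156 0.14496416] [-0.60418742  0.72575955  0.14983163  1.09517643 -0.10739498  1.6752895
  1.55984072]
clock 0.9 [318.8, 209.8]
hallmark 0.95 [320.0, 207.7]
hallmark 0.28 [72.5, 350.5]
[[289.7 168.4]
 [352.  168.4]
 [359.3 225.1]
 [282.1 225.1]
 [357.  241. ]
 [284.5 241. ]
 [320.7 233.3]]
```

View pics/w1m.png

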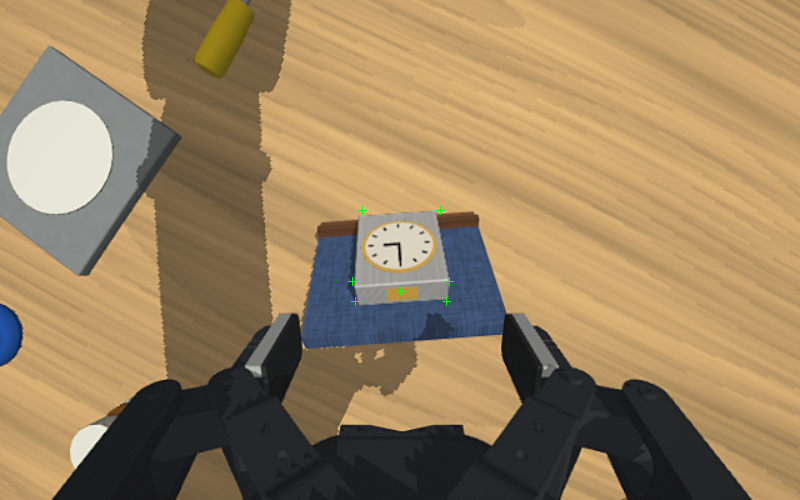

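The overlay lands within 1–2 mm; the yaw is about 3° off. Clock corners in this view: (358,215), (436,211), (354,287), (449,281), (357,305), (448,299). I'll refine with those.

```bash
python3 - <<'E'
from h import *
import pickle
from scipy.optimize import least_squares
m=pickle.load(open("w1.pkl","rb"));mt,ms=optics.camera_model("top"),optics.camera_model("scene")
loc=np.array([[-.01,-.03,0],[-.01,.03,0],[-.01,-.03,.072],[-.01,.03,.072],[.01,-.03,.072],[.01,.03,.072]])
px=np.array([[358,215],[436,211],[354,287],[449,281],[357,305],[448,299]])/1.25
f=lambda x,y:np.array([x,y])/2.2222+[120,130]; g=lambda x,y:np.array([x,y])/2.6667+[200,130]
def res(v):
    Rc=cR(v[3],np.pi/4);pc=v[:3]
    h=pc+Rc[:,2]*.072
    return np.r_[(proj(m,pc+loc@Rc.T)-px).ravel(),(proj(mt,h)[0]-f(100,160))*1.5,(proj(ms,h)[0]-g(671,288))*1.5]
r=least_squares(res,[.506,.267,.0276,.45]);print(r.x,np.degrees(r.x[3]),r.fun.round(1))
s=env.observe();print(s["position"],s["ee_rot"])
E
```

```text
[0.50825243 0.26513026 0.02660452 0.51693683] 29.618298392812253 [ 0.3 -0.2 -0.1 -0.9 -0.6 -0.6  0.  -0.7  0.4  0.6 -0.3  0.8 -1.  -0.4
 -0.   1.2]
[0.55557311 0.29344823 0.14575896] [ 3.1401394  -0.34584517 -2.68479655]
```

```bash
cat >> h.py <<'E'
PC=np.array([.5083,.2651,.0268]);PSI=.517
def err(p,o):
    s=env.observe();e=s["position"]-p;re=(Ro.from_euler('xyz',o).inv()*Ro.from_euler('xyz',s["ee_rot"])).as_rotvec()
    print("t%.2f"%s["time"],"err mm",(e*1e3).round(1),"rot",re.round(3),"F",np.round(s["wrist_force"],1),"open",round(s["opening"],3));return e
E
python3 - <<'E'
from h import *
Rc=cR(PSI,np.pi/4);p,o=tcp(Rc,PC,TH,0,G);a=p-.10*toolz(o)
env.move_ptp(a,o);env.dwell(.3);err(a,o);env.dwell(.5);e=err(a,o)
a=p-.04*toolz(o)
env.move_linear(a-e,velocity=.1);env.dwell(.3);err(a,o)
m=optics.camera_model("wrist");I=optics.capture("wrist")
K=PC+np.array([[-.01,y,z] for y,z in((-.03,0),(.03,0),(.03,.072),(-.03,.072))]+[[.01,.03,.072],[.01,-.03,.072],[0,0,.072]])@Rc.T
u=proj(m,K)
J=cv2.resize(I,None,fx=1.25,fy=1.25)
for q in u:cv2.drawMarker(J,tuple(int(v*1.25) for v in q),(0,255,0),0,8)
cv2.imwrite("pics/w2.png",J)
E
```

```text
t3.75 err mm [ 0.1 -0.2  0.1] rot [-0.    -0.     0.001] F [ 0.6  0.1 -0.5] open 1.002
t4.25 err mm [-0. -0. -0.] rot [-0.  0.  0.] F [-0.   0.6  0.7] open 1.001
t5.30 err mm [0.3 0.2 0.4] rot [-0.    -0.001  0.   ] F [ 0.1 -0.4  0.4] open 1.0
```

View pics/w2.png

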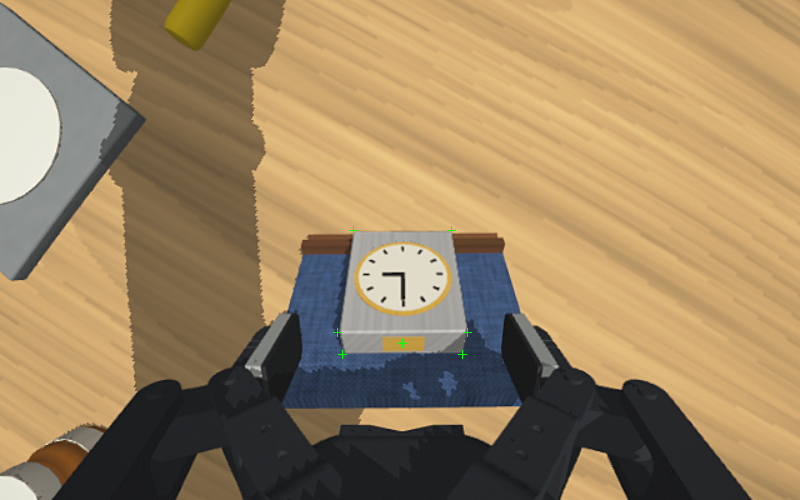

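The fit matches within about 1 mm. Next: grasp and lift.

```bash
python3 - <<'E'
from h import *
Rc=cR(PSI,np.pi/4);p,o=tcp(Rc,PC,TH,0,G)
env.move_linear(p,velocity=.08);env.dwell(.3);err(p,o)
grab();env.dwell(.3);err(p,o)
env.move_linear(p+[0,0,.02],velocity=.05);env.dwell(.2);err(p+[0,0,.02],o)
env.move_linear(p+[0,0,.13],velocity=.12);env.dwell(.2);err(p+[0,0,.13],o)
I=optics.capture("wrist");cv2.imwrite("pics/w3.png",I[120:400,180:460]);cv2.imwrite("pics/s3.png",optics.capture("scene"))
a=cv2.resize(I[130:330,200:440],(480,400));b=cv2.resize(cv2.imread("pics/s3.png")[150:300,380:500],(320,400))
cv2.imwrite("pics/c3.png",np.hstack([a,b]))
E
```

```text
t6.30 err mm [0.3 0.2 0.4] rot [ 0.    -0.001 -0.   ] F [ 0.6 -0.6  1.1] open 1.001
t6.96 err mm [0.2 0.2 0.5] rot [-0.    -0.001 -0.   ] F [-0.4 -0.6  5.7] open 0.691
t7.71 err mm [-0.2 -0.1 -0.4] rot [0.    0.001 0.   ] F [ 0.1  0.5 -2.3] open 0.695
t8.97 err mm [-0.3 -0.2 -0.8] rot [0.    0.001 0.   ] F [ 0.6 -1.3 -2.4] open 0.69
```

View pics/c3.png

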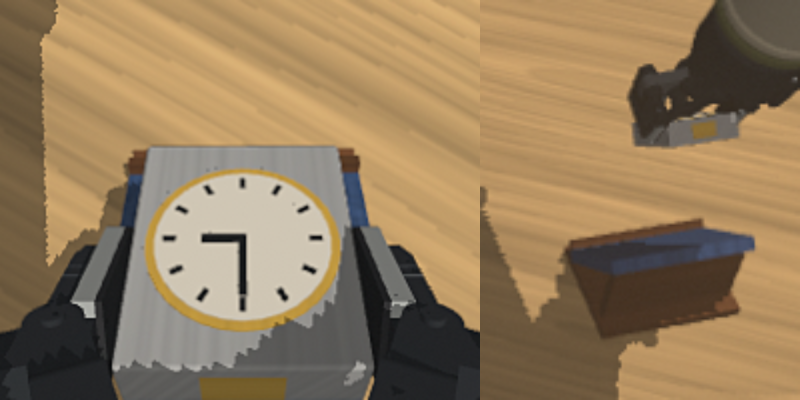

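The clock is held square between the pads. From its corners in this view I'll check whether it shifted in the grip, then place it.

```bash
python3 - <<'E'
from h import *
from scipy.optimize import least_squares
m=optics.camera_model("wrist");s=env.observe();Rt=Ro.from_euler('xyz',s["ee_rot"]).as_matrix();pt=s["position"]
px=np.array([[148,148],[340,148],[113,367],[372,369]])/2+[200,130]
loc=np.array([[-.01,-.03,0],[-.01,.03,0],[-.01,-.03,.072],[-.01,.03,.072]])
def res(v):
    Rc=cR(v[3],v[4]);return (proj(m,v[:3]+loc@Rc.T)-px).ravel()
p0,o=tcp(cR(PSI,np.pi/4),PC,TH,0,G)
v0=np.r_[PC+[0,0,.13],PSI,np.pi/4]
r=least_squares(res,v0,x_scale=[.01,.01,.01,.05,.05]);print(r.x-v0,np.degrees(r.x[3:]-v0[3:]),r.fun.round(1),res(v0).round(1))
# place options
for h in range(-90,10,10):
    R2=cR(np.radians(h),0);p,o=tcp(R2,PAD+[0,0,.12],TH,0,G);q=solver.ik(p,o);q2=solver.ik(*tcp(R2,PAD+[0,0,.0],TH,0,G))
    print(h,None if q is None else (q-s["joint_positions"]).round(2), q2 is not None)
E
```

```text
[ 0.00058115  0.00022409 -0.0045232  -0.005994    0.00273999] [-0.34343076  0.15698978] [ 1.2 -0.5 -1.4  0.1 -0.3  0.2  0.5  0.1] [ 0.1 -1.2 -0.1 -1.3 -1.9  2.9  3.7  2. ]
-90 [-0.15 -0.18  0.52  0.44  0.25 -0.46 -1.81] True
-80 [-0.14 -0.25  0.48  0.51  0.32 -0.54 -1.71] True
-70 [-0.13 -0.32  0.43  0.58  0.38 -0.62 -1.6 ] True
-60 [-0.08 -0.39  0.36  0.65  0.43 -0.69 -1.48] True
-50 [-0.04 -0.45  0.31  0.71  0.46 -0.77 -1.33] True
-40 [ 0.01 -0.5   0.29  0.76  0.45 -0.85 -1.15] True
-30 [ 0.06 -0.54  0.26  0.8   0.42 -0.92 -0.93] True
-20 [ 0.12 -0.57  0.25  0.83  0.34 -0.99 -0.67] True
-10 [ 0.18 -0.59  0.24  0.84  0.21 -1.03 -0.36] True
0 [ 0.24 -0.59  0.24  0.85  0.05 -1.05 -0.02] True
```

```bash
python3 - <<'E'
from h import *
R2=cR(np.radians(-45),0);f=lambda dz:tcp(R2,PAD+[0,0,dz],TH,0,G)
p,o=f(.12);env.move_ptp(p,o);env.dwell(.4);e=err(p,o)
p,o=f(.012);env.move_linear(p,velocity=.1);env.dwell(.4);e=err(p,o)
mt,ms=optics.camera_model("top"),optics.camera_model("scene")
b=cv2.resize(optics.capture("scene")[170:280,250:370],(436,400));
I=optics.capture("wrist");a=cv2.resize(I[100:340,180:420],(360,360));cv2.imwrite("pics/d.png",np.hstack([b,cv2.copyMakeBorder(a,0,40,0,0,0)]))
E
```

```text
t10.64 err mm [ 0.2  0.2 -0.1] rot [ 0.    -0.    -0.001] F [-0.1  0.1 -2.6] open 0.689
t12.28 err mm [0.1 0.1 0.2] rot [-0. -0.  0.] F [ 1.2  1.3 -2.7] open 0.691
```

View pics/d.png

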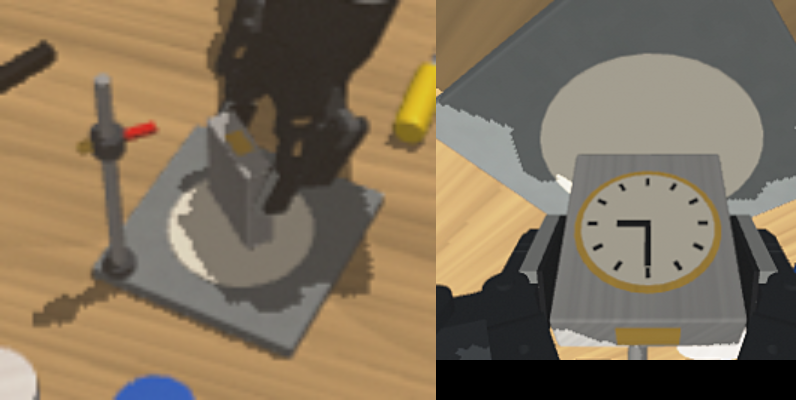

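Scene crop: the clock is upright just above the pad, hallmark up, with the pointer clear at (150,128). Now I'll lower until contact and release.

```bash
python3 - <<'E'
from h import *
R2=cR(np.radians(-45),0);f=lambda dz:tcp(R2,PAD+[0,0,dz],TH,0,G)
F0=np.mean([env.observe()["wrist_force"][2] for _ in range(5)])
for k in range(12,-9,-1):
    p,o=f(k*.001);env.move_linear(p,velocity=.02);env.dwell(.12)
    F=[]
    for _ in range(3): F.append(env.observe()["wrist_force"][2]);env.dwell(.02)
    F=np.median(F)-F0
    if k<6: print(k,round(F,1))
    if F>3.5:break
e=err(p,o)
ungrasp();env.dwell(.4)
err(p,o)
b=p-.11*toolz(o);env.move_linear(b,velocity=.08);env.dwell(.3);err(b,o)
m=optics.camera_model("wrist");import pickle;pickle.dump(m,open("w5.pkl","wb"))
I=optics.capture("wrist");cv2.imwrite("pics/w5.png",I);S=optics.capture("scene");T=optics.capture("top");cv2.imwrite("pics/s5.png",S);cv2.imwrite("pics/t5.png",T)
cv2.imwrite("pics/e.png",np.hstack([cv2.resize(S[170:280,250:370],(390,360)),cv2.resize(I[90:350,160:450],(400,360))]))
E
```

```text
5 -0.9
4 -1.5
3 -0.7
2 -1.1
1 2.8
0 17.0
t17.79 err mm [ 0.4 -0.1  1.2] rot [-0.001 -0.001  0.001] F [-8.9  1.3 15.8] open 0.694
t18.57 err mm [ 0. -0. -0.] rot [-0. -0.  0.] F [ 0.2 -0.2 -0.1] open 0.997
t20.40 err mm [-0.1 -0.2 -0.2] rot [ 0.  0. -0.] F [0.5 0.4 0.6] open 0.999
```

View pics/e.png

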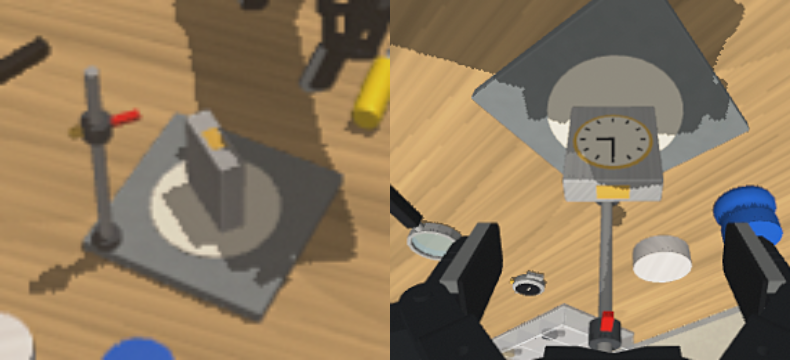

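```bash
python3 - <<'E'
from h import *
import pickle
ms=dict(top=optics.camera_model("top"),scene=optics.camera_model("scene"),wrist=pickle.load(open("w5.pkl","rb")))
exp=PAD+[0,0,.072]
px={}
for n,f in(("top","t5"),("scene","s5"),("wrist","w5")):
    I=cv2.imread(f"pics/{f}.png").astype(int);u=proj(ms[n],exp)[0]
    hsv=cv2.cvtColor(I.astype(np.uint8),cv2.COLOR_BGR2HSV)
    M=(hsv[...,1]>130)&(abs(hsv[...,0].astype(int)-22)<6)&(hsv[...,2]>80)
    W=np.zeros_like(M);r=13 if n=="wrist" else 8;c=u.round().astype(int);W[max(0,c[1]-r):c[1]+r,c[0]-r-4:c[0]+r+4]=1;ys,xs=np.nonzero(M&W)
    px[n]=np.array([xs.mean(),ys.mean()]) if len(xs) else None;print(n,"exp",u.round(1),"brass",px[n],len(xs),atz(ms[n],[px[n]],.0858).round(4) if len(xs) else '')
    R=(I[...,2]>90)&(I[...,1]<.4*I[...,2])&(I[...,0]<.4*I[...,2])
    up=proj(ms[n],[.6245,-.0785,.1365])[0];c=up.round().astype(int);W[:]=0;W[c[1]-20:c[1]+20,c[0]-20:c[0]+20]=1;ys,xs=np.nonzero(R&W)
    print("  red",np.array([xs.mean(),ys.mean()]),len(xs));px["r"+n]=np.array([xs.mean(),ys.mean()])
print("red tri",tri([ms[k] for k in("top","scene","wrist")],[px["r"+k] for k in("top","scene","wrist")]))
print("red tri",tri([ms[k] for k in("top","scene")],[px["r"+k] for k in("top","scene")]))
k=[k for k in("top","scene","wrist") if px[k] is not None]
print("hm tri",tri([ms[x] for x in k],[px[x] for x in k]))
E
```

```text
top exp [315.4 190.8] brass [315.60869565 191.17391304] 46 [[ 0.5818 -0.0291  0.0858]]
  red [341.68292683 166.19512195] 41
scene exp [315.8 212.8] brass [315.52 211.88] 25 [[ 0.5799 -0.0303  0.0858]]
  red [287.85 205.5 ] 20
wrist exp [320.4 227.6] brass [321.11483254 227.97607656] 209 [[ 0.5832 -0.0286  0.0858]]
  red [317.08264463 321.65289256] 121
red tri (array([ 0.62682   , -0.07930464,  0.13708099]), [0.0006972047703950214, 0.0009992347906621851, 0.0015794922086763451])
red tri (array([ 0.62631693, -0.07988451,  0.1376874 ]), [4.473253861101825e-05, 4.473253861091832e-05])
hm tri (array([ 0.58188908, -0.02889188,  0.08723166]), [0.00036411841777238664, 0.0009865547717032457, 0.001281442260912962])
```

The clock stands on the pad with the hallmark at (0.582, −0.029, 0.086); the pointer is at z≈0.137. Now I'll go above the loupe for a close look.

```bash
cat >> h.py <<'E'
HMK=np.array([.582,-.0289,.0858]);ZF=.1366
def downR(hd,s=-1):
    x=s*np.array([np.cos(hd),np.sin(hd),0]);z=np.array([0,0,-1.]);return Ro.from_matrix(np.c_[x,np.cross(z,x),z]).as_euler('xyz')
E
python3 - <<'E'
from h import *
import pickle
hd=np.radians(-29);d=np.array([np.cos(hd),np.sin(hd),0]);org=np.array([.502,-.2486,0]);o=downR(hd)
s=env.observe();up=s["position"]+[0,0,.1]
try: env.move_linear(up,velocity=.2)
except env.PlanningError as e: print(e)
p=org+.010*d+[0,0,.12]
q=[solver.ik(p-[0,0,.118],o),solver.ik(HMK-.070*d+[0,0,.06],o)];print(q)
env.move_ptp(p,o);env.dwell(.5);err(p,o)
m=optics.camera_model("wrist");I=optics.capture("wrist");cv2.imwrite("pics/w6.png",I);pickle.dump(m,open("w6.pkl","wb"))
print([(r["p"],r["point"]) for r in optics.outline_of("wrist","loupe")])
K=org+np.array([[x*d[0]-y*d[1],x*d[1]+y*d[0],z] for x,y,z in((-.051,.007,.014),(-.051,-.007,.014),(.044,.007,.014),(.044,-.007,.014),(.08,0,.012),(.108,0,.012),(.08,.028,.012),(.08,-.028,.012))])
u=proj(m,K);print(u.round(1).tolist());J=cv2.resize(I,None,fx=1.25,fy=1.25)
for a in u:cv2.drawMarker(J,tuple(int(v*1.25) for v in a),(0,255,0),0,8)
cv2.imwrite("pics/w6m.png",J)
E
```

```text
[array([-0.19520536,  0.61647551,  0.79302238,  1.79999733, -0.53039641,
        0.95150102,  1.88940722]), array([-0.55887273,  0.24034298,  0.56912495,  1.79768118, -0.14138033,
        1.14411312,  1.12058158])]
t23.05 err mm [0.1 0.1 0.1] rot [-0. -0. -0.] F [ 0.  -0.4  0.2] open 1.004
[(0.76, [172.9, 43.1]), (0.58, [320.3, 245.7])]
[[328.4, 126.6], [312.2, 126.6], [327.6, 227.7], [313.1, 227.7], [320.4, 259.3], [320.4, 282.7], [348.0, 259.3], [292.8, 259.3]]
```

View pics/w6m.png

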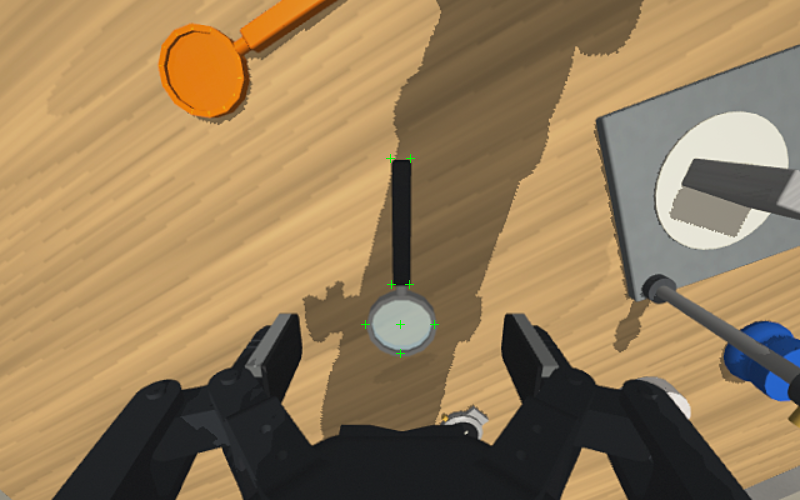

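The overlay lies on the black-handled loupe within about 1 mm; the orange look-alike is at top left. Next: grasp and lift.

```bash
python3 - <<'E'
from h import *
import pickle
hd=np.radians(-29);d=np.array([np.cos(hd),np.sin(hd),0]);org=np.array([.502,-.2486,0])+.0005*d;o=downR(hd)
p=org+.012*d+[0,0,.003]
env.move_linear(p+[0,0,.03],velocity=.15);env.move_linear(p,velocity=.06);env.dwell(.3);err(p,o)
grab();env.dwell(.4);err(p,o)
p2=p+[0,0,.03];env.move_linear(p2,velocity=.05);env.dwell(.3);err(p2,o)
p2=p+[0,0,.20];env.move_linear(p2,velocity=.12);env.dwell(.4);err(p2,o)
m=optics.camera_model("wrist");I=optics.capture("wrist");pickle.dump(m,open("w7.pkl","wb"));S=optics.capture("scene");cv2.imwrite("pics/w7.png",I);cv2.imwrite("pics/s7.png",S)
org=org+[0,0,.2]
K=org+np.array([[x*d[0]-y*d[1],x*d[1]+y*d[0],z] for x,y,z in((-.051,.007,.014),(-.051,-.007,.014),(.044,.007,.014),(.044,-.007,.014),(.08,0,.012),(.108,0,.012),(.08,.028,.012),(.08,-.028,.012))])
J=I.copy();u=proj(m,K);print(u.round(1).tolist())
for a in u:cv2.drawMarker(J,tuple(int(v) for v in a),(0,255,0),0,6)
L=S.copy()
for a in proj(optics.camera_model("scene"),K):
    cv2.circle(L,tuple(int(v) for v in a),1,(0,255,0),-1)
c=proj(optics.camera_model("scene"),K)[4].astype(int);print(c)
cv2.imwrite("pics/f.png",np.hstack([cv2.resize(J[90:390,180:460],(420,450)),cv2.resize(L[max(0,c[1]-70):max(0,c[1]-70)+140,max(0,c[0]-50):max(0,c[0]-50)+110],(353,450))]))
E
```

```text
t24.83 err mm [ 0.2 -0.1  0.3] rot [-0. -0.  0.] F [-0.5  0.7  0.1] open 1.001
t25.89 err mm [ 0.1 -0.1  0.2] rot [-0. -0.  0.] F [-0.4  0.7  4.6] open 0.142
t26.94 err mm [-0.1  0.  -0.2] rot [0. 0. 0.] F [ 0.8 -0.5 -0.2] open 0.144
t28.91 err mm [-0.1 -0.  -0.1] rot [0. 0. 0.] F [ 0.  -0.3 -1. ] open 0.141
[[335.4, 142.6], [305.1, 142.6], [332.6, 310.6], [308.1, 310.6], [320.4, 355.0], [320.5, 386.8], [365.3, 354.8], [275.6, 354.8]]
[211 146]
```

View pics/f.png

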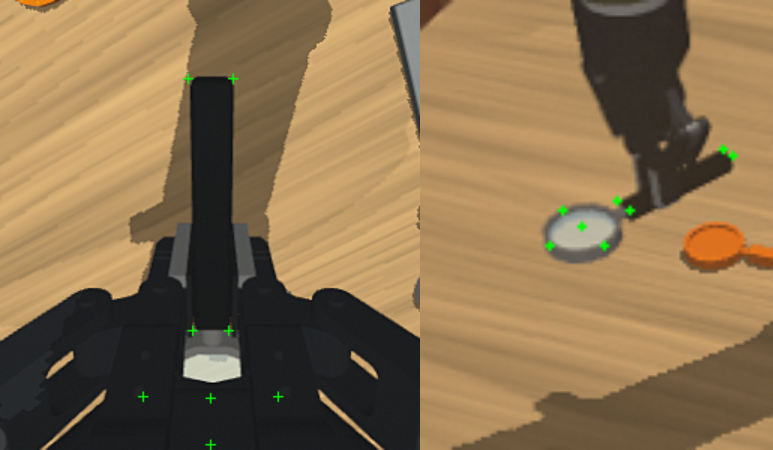

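```bash
cat > fin.py <<'E'
from h import *
hd=np.radians(-29);d=np.array([np.cos(hd),np.sin(hd),0]);o=downR(hd)
def look(name):
    """lens from scene+top: compare seen lens with expectation"""
    s=env.observe();org=s["position"]-.012*d-[0,0,.003];L=org+.08*d+[0,0,.007]
    K=L+np.array([[.028*np.cos(a),.028*np.sin(a),.005] for a in np.linspace(0,2*np.pi,13)[:-1]])
    out=[]
    for n in("scene","top"):
        I=optics.capture(n);m=optics.camera_model(n);cv2.imwrite(f"pics/{name}_{n}.png",I)
        u=proj(m,K);c=u.mean(0).astype(int);J=I[max(0,c[1]-50):c[1]+50,max(0,c[0]-50):c[0]+50];off=[max(0,c[0]-50),max(0,c[1]-50)]
        J=cv2.resize(J,None,fx=4,fy=4)
        for a in u:cv2.circle(J,tuple(int(v) for v in (a-off)*4),2,(0,255,0),-1)
        out.append(J[:400,:400])
        for r in optics.outline_of(n,"lens")[:2]: print(n,r["p"],r["point"],"exp lens",proj(m,L)[0].round(1))
    cv2.imwrite(f"pics/{name}.png",np.hstack(out));print("lens exp",L)
E
python3 - <<'E'
from fin import *
T=HMK-.068*d;T[2]=.233
s=env.observe()["position"].copy();s[2]=.233
env.move_linear(s,velocity=.1);env.move_linear(T,velocity=.12);env.dwell(.4);err(T,o)
T[2]=ZF-.004+.015
env.move_linear(T,velocity=.06);env.dwell(.6);err(T,o)
look("g")
E
```

```text
t32.17 err mm [-0. -0. -0.] rot [0. 0. 0.] F [-0.2 -0.9 -1.2] open 0.142
t34.34 err mm [-0.  0. -0.] rot [ 0.  0. -0.] F [-0.6  0.3 -1.5] open 0.141
scene 0.78 [316.9, 191.6] exp lens [315.6 193.1]
scene 0.62 [258.5, 154.8] exp lens [315.6 193.1]
top 0.76 [434.4, 301.1] exp lens [315.  187.1]
lens exp [ 0.58197888 -0.02889658  0.15158949]
```

View pics/g.png

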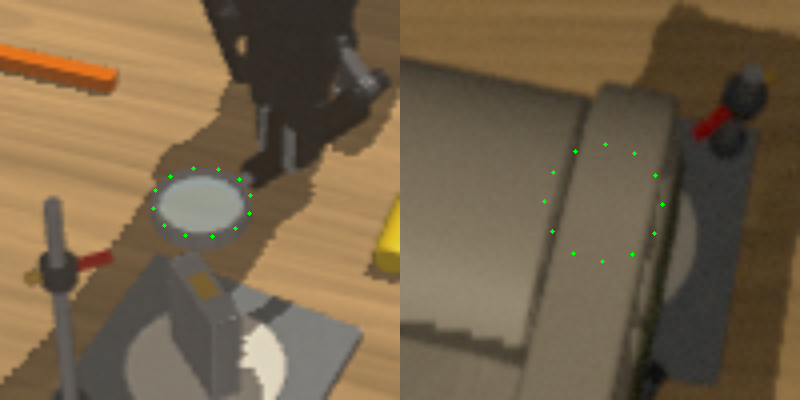

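The scene view shows the rim on its predicted ring (centre 201,204) above the hallmark (203,287). The top view is blocked by the arm. Lowering to the focal height now.

```bash
python3 - <<'E'
from fin import *
T=HMK-.068*d;T[2]=ZF-.004+.0007
env.move_linear(T,velocity=.04);env.dwell(1.0);err(T,o)
look("k")
I=optics.capture("wrist");m=optics.camera_model("wrist")
a=cv2.imread("pics/k.png")[:,:400]
J=I.copy()
for z in(.0858,): cv2.drawMarker(J,tuple(int(v) for v in proj(m,HMK)[0]),(0,0,255),0,8)
cv2.imwrite("pics/k2.png",np.hstack([a,cv2.resize(J[100:400,170:470],(400,400))]))
E
```

```text
t36.05 err mm [0. 0. 0.] rot [-0. -0. -0.] F [-0.2  0.2 -0.9] open 0.146
scene 0.95 [312.8, 196.0] exp lens [315.7 197.5]
scene 0.86 [260.3, 155.8] exp lens [315.7 197.5]
top 0.64 [433.4, 302.0] exp lens [315.1 188. ]
lens exp [ 0.58201757 -0.02888105  0.1373053 ]
```

View pics/k2.png

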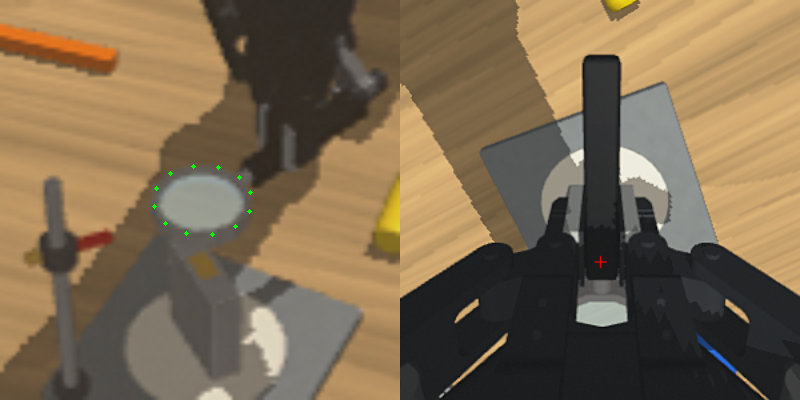

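```bash
python3 - <<'E'
from h import *
print(env.observe()["qvel"].round(4));env.job_done()
E
```

```text
[ 0.0004  0.0013  0.0002  0.0004 -0.0012 -0.0019 -0.0002]
the job is handed in; nothing more can be done
```

The job is handed in at about 36 s of the 64 s allowed. The clock stands on the pad, and the arm is still holding the loupe over the hallmark.

- **Clock:** I gripped it across its width on the rest and lowered it onto the pad until it touched, with a peak push of about 17 N. I then let it go. The last pictures show it upright, with the hallmark measured within about 1 mm of the pad's centre.
- **Loupe:** I took the black-handled, steel-rimmed one and left the orange look-alike alone. By the arm's own reading the lens is at (0.582, −0.029, 0.137). The hallmark was measured at (0.582, −0.029) and the red pointer at z ≈ 0.137. The arm is still, and in the last scene picture the pointer shows no sign of having moved.
- **Checks that were weaker or disagreed:**
  - The top camera could not see the lens at the end because the arm was in the way, so its last position check rests on the scene camera and the arm's reading.
  - In the scene picture the rim matched its predicted outline to about 1 px.
  - The network's lens point was about 3 px off that prediction, roughly 6 mm. I trusted the rim outline instead.
  - The loupe's level was judged only by that match.

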